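# Load the kitchen bottle caddy and raise its handle

### The job

Stand the washed jar and the bottle from the draining mat upright in the two free cells of the caddy, one in each, setting them down gently rather than dropping them. With both in, swing the caddy's carrying handle straight up and leave it standing, ready to carry. Keep the spice pots in their cells and leave the drinking glass and the other things where they are.

Things in the scene. Friction and masses are not known exactly. Their poses are not given: they have to be found in the camera images.
- jar: round glass storage jar with a flat steel screw lid, 58 mm in diameter (body and lid) and 105 mm high; the lid takes the top 23 mm. Starts upright on the draining mat. Origin at the centre of its underside, z up its axis
- bottle: round green glass bottle, 145 mm high: body 56 mm in diameter up to 72 mm, shoulder narrowing to 34 mm diameter at 94 mm, then a straight 34 mm neck and steel cap to the top. Starts upright on the draining mat. Origin at the centre of its underside, z up its axis
- caddy: white open-topped bottle caddy, fixed, 156 mm along its x by 232 mm along its y: 2 rows (x = -38, 38 mm) by 3 columns (y = -76, 0, 76 mm) of square cells 72 mm clear, walls 4 mm thick and 50 mm high, floor 8 mm up. Four cells hold spice pots, two are free. Origin at the centre of its underside; at yaw 0 its x points away from the robot
- pad_a: round cork pad, 60 mm in diameter and 3 mm thick, fixed on the floor in the centre of one free cell of the caddy. Origin at the centre of its underside, 8 mm above the caddy's underside; its yaw means nothing
- pad_b: cork pad just like pad_a, in the centre of the other free cell
- handle (a joint): angle (rad) of the caddy's carrying handle, a bail of 6 mm steel wire hinged at the middle of the caddy's two y ends, 55 mm above its underside. 0 = lying level towards the robot (caddy's -x), 1.57 = straight up, stop at 2.4. A stiff hinge: it stays where it is left and needs about 2 to 3 N at the grip
- handle_grip (a point): centre of the black grip tube of the handle, 16 mm in diameter and 110 mm long along the caddy's y, 155 mm from the hinge axis; the bare wire sides are 128 mm to either side of it. Turns with the handle
- handle_pivot (a point): point on the handle's hinge axis (along the caddy's y) over the caddy's centre
- tumbler: open clear drinking glass without a lid, 66 mm across the rim, 85 mm high, standing on the draining mat: it stays there. Origin at the centre of its underside
- mat: dark rubber draining mat lying fixed on the counter, 300 by 190 mm, 4 mm thick. Origin at the centre of its underside
- mug: white mug, 80 mm across, 85 mm high, on the counter; bystander. Origin at the centre of its underside
- brush: wooden dish brush with a round head of white bristles, about 240 mm long, lying on the counter; bystander
- pot0: short white ceramic spice pot with a steel lid, 53 mm in diameter, 61 mm high, standing in a cell of the caddy: it stays there. Origin at the centre of its underside
- pot1: short white ceramic spice pot with a steel lid, 53 mm in diameter, 61 mm high, standing in a cell of the caddy: it stays there. Origin at the centre of its underside
- pot2: short white ceramic spice pot with a steel lid, 53 mm in diameter, 61 mm high, standing in a cell of the caddy: it stays there. Origin at the centre of its underside
- pot3: short white ceramic spice pot with a steel lid, 53 mm in diameter, 61 mm high, standing in a cell of the caddy: it stays there. Origin at the centre of its underside
Things that resemble listed ones, but are neither listed nor needed, are in the scene too. There is more than one size of the bottle; the one meant has the size given above.

How it is judged:
By the outcome, as a careful person would: the job done as asked, in the order asked, and still so for the second after the job is handed in, with the robot touching nothing.
It also fails if it takes over 64 s, if anything falls off the work surface, if the arm or the gripper's body presses on something with over 40 N, if the wrist force passes 120 N, or if a joint passes its speed limit or range.

### The arm

A 7-joint arm with a two-finger parallel gripper is mounted at the origin on the work surface. World frame = base frame: x ahead of the robot, y to its left, z up, the work surface at z = 0. Lengths are in m, angles in rad, forces in N, time in s.
With the tool pointing down it reaches from about 0.425 to 1.025 m from the base axis. Payload 9.4 kg.
Tool frame: the origin (TCP) lies at the very end of the fingers, on their centre line; the grasp point (between the pads) lies bot.grip_point_offset behind it (bot.grip_point_offset is the distance from the TCP to the grasp point, in m); z points along the fingers, y is the direction in which the jaws open and shut (so a half turn about z gives the same grasp; the last joint's range is limited). The gripper opens to 85 mm and grips with 20 to 120 N. Pads are 22 mm wide; open, the fingers measure 114 mm over their backs; the gripper's body (76 mm by 85 mm) begins 54 mm behind the grasp point. The pads swing forward as they close: fully open they stand 13 mm farther back than shut.
Start: joints at [-1.205, 0.599, -0.003, 1.599, 0.002, 0.943, -0.08], TCP at [0.311, 0.655, 0.231] pointing down, gripper open.
Joint ranges: [-2.57, 2.57], [-0.35, 1.97], [-1.29, 1.29], [0.11, 2.56], [-1.05, 4.19], [0.11, 1.86], [-2.63, 2.63]. Speed limits (rad/s): [2.22, 2.22, 3.01, 3.01, 3.14, 3.14, 3.14].

### API

Orientations are given as a unit quaternion [x, y, z, w].
In Python, from plant import bot gives the robot as it stands. Calls block until the motion is done:
- bot.move_pose(position, orientation): joint-space move of the TCP to a pose.
- bot.move_straight(position, frame=None, v=0.15): straight line of the TCP; frame=None keeps the orientation; v is the mean speed in m/s.
- bot.movej(angles): joint-space move.
- bot.set_gripper(opening, force=None): opening from 0.0 (shut) to 1.0 (fully open); force is the grip in N (None keeps the last); returns when the fingers have stopped.
- bot.hold(seconds).
- bot.inverse_kinematics(position, orientation): joint angles nearest the present ones, or None.
- bot.state(): the state.
- bot.camera(name): name is "scene" or "top"; returns a dict with "image" (384x512x3 uint8, red, green, blue), "camera_matrix" (3x3 intrinsics, pixels), "position" and "orientation" of the camera in the world. Camera axes: x right, y down, z forward; pixel columns grow to the right and rows downward; lengths in m; the calibration is good to about 2 mm. A picture is of the moment at which its call begins. There is no depth.
A pose or a line that the arm cannot do raises bot.Unreachable and nothing moves.
- bot.hand_in(): hands the job in, once; it reports no verdict.
Trained networks look in the newest picture that a camera, given by its name, has taken for a name from the list of things; names that differ only in an ending like _2 or _b are one class to them, and where a whole thing is asked for, a point or a joint stands for the part that bears it (a point fixed in the world has none). Each returns a list of dicts, best first, with "score" (0 to 1); they miss things now and then, are a little off and sometimes report something else, mostly with a low value. They report only what shows in the picture. A call takes as long as a camera call. They do not tell look-alikes from the thing itself.
- bot.outline_of(camera, query): "region" (384x512 bool, what is visible of it) and "location" ([column, row] in pixels, amid what is visible of it).
The state is a dict: "time": time; "joint_pos": joint angles; "joint_velocities": joint speeds; "joint_torque": joint torques, N m; "tcp_pos": TCP position; "ee_rot": TCP orientation; "ft_force": force on the tool from outside, world axes, zero at the start; "torque": the same for the moment, N m; "finger_gap": opening from 0.0 (shut) to 1.0 (fully open).
Only numpy, scipy, OpenCV 4.12 (cv2) and the standard library are available. Lean on these libraries where they do the work, as an engineer would, in place of code of your own. Each camera call takes 0.05 s, during which the arm holds its last target. There are 200 camera calls.

## Working session

There is one attempt and no reset: what is moved stays moved. The work goes in short steps, each a Python script; the robot and the scene stay as the last script left them, time stands still between calls to the robot, and variables do not carry over. Pictures are saved under pics/ and viewed, about 8 in all and at most 12, crops included, and the job is handed in when it is done.

```bash
ls; mkdir -p pics; python3 - <<'E'
from plant import bot
import cv2,numpy as np
for n in("scene","top"):
    c=bot.camera(n); cv2.imwrite(f"pics/{n}0.png",cv2.resize(c["image"][:,:,::-1],(800,600),interpolation=cv2.INTER_CUBIC))
    print(n,c["camera_matrix"],c["position"],c["orientation"])
    for q in("jar","bottle","caddy","pad_a","handle","tumbler","mat","pot0","mug"):
        print(q,[(round(r["score"],2),np.round(r["location"]).tolist(),int(r["region"].sum())) for r in bot.outline_of(n,q)])
print(bot.grip_point_offset,bot.state())
E
```

```text
pics
scene [[348.95282296   0.         259.60297143]
 [  0.         348.95282296 185.57799363]
 [  0.           0.           1.        ]] [ 1.08260429 -0.07823427  1.02089881] [ 0.72355875  0.63959004 -0.17124564 -0.19509551]
jar [(0.79, [358.0, 174.0], 544)]
bottle [(0.73, [326.0, 110.0], 763), (0.73, [421.0, 177.0], 1014), (0.7, [342.0, 150.0], 465), (0.45, [242.0, 212.0], 2629)]
caddy [(0.73, [242.0, 212.0], 2432)]
pad_a [(0.74, [263.0, 229.0], 262), (0.54, [214.0, 230.0], 227)]
handle [(0.97, [240.0, 169.0], 162), (0.3, [264.0, 232.0], 233)]
tumbler [(0.56, [336.0, 201.0], 508)]
mat [(0.95, [326.0, 188.0], 2950), (0.39, [127.0, 207.0], 564)]
pot0 [(0.6, [242.0, 204.0], 254), (0.58, [239.0, 227.0], 281), (0.54, [262.0, 202.0], 269)]
mug [(0.64, [339.0, 252.0], 933)]
top [[464.11437315   0.         263.80274751]
 [  0.         464.11437315 192.65579238]
 [  0.           0.           1.        ]] [0.36086462 0.00530735 1.44476247] [-0.70235784  0.70870697 -0.04794853  0.04613927]
jar [(0.74, [163.0, 200.0], 459)]
bottle [(0.92, [178.0, 283.0], 615), (0.62, [168.0, 228.0], 361)]
cadd
[... 377 characters left out ...]
': 1.0, 'joint_pos': array([-1.20471565,  0.59929769, -0.00254557,  1.59939719,  0.00179909,
        0.94295061, -0.07982042]), 'joint_velocities': array([-0.00050215, -0.00061746,  0.00021089,  0.00216459,  0.00196995,
        0.00104873,  0.00122451]), 'joint_torque': array([-2.75000257e-04, -7.76214337e+01,  1.56332698e+00, -2.58385241e+01,
        1.24264378e-02,  2.10217237e-03,  1.14105060e-05]), 'tcp_pos': array([0.3106033 , 0.65507755, 0.23127675]), 'ee_rot': array([ 2.19567509e-01,  9.75597309e-01, -2.64518763e-05,  6.37457376e-06]), 'ft_force': array([-0.20709071,  0.0670722 , -0.41038242]), 'torque': array([ 0.0123641 ,  0.00440983, -0.04738524]), 'finger_gap': 1.0016029949963063}
```

View pics/scene0.png

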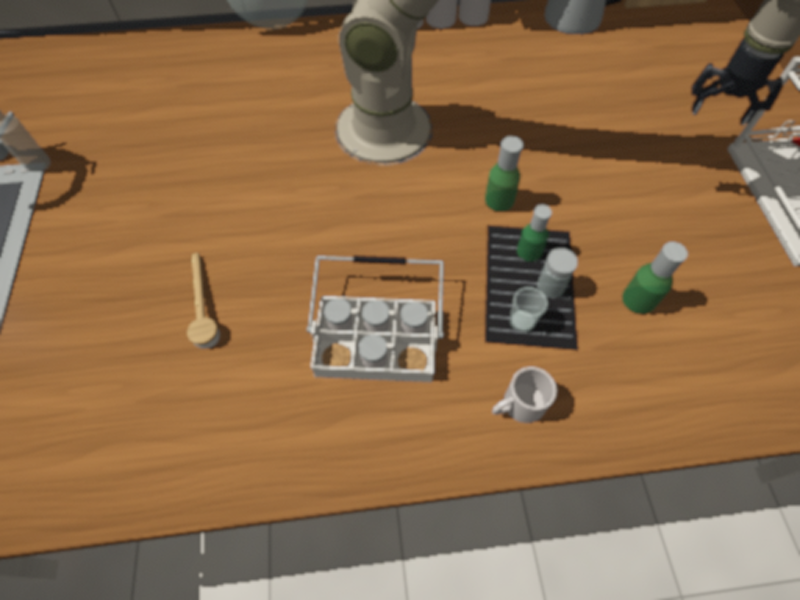

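View pics/top0.png

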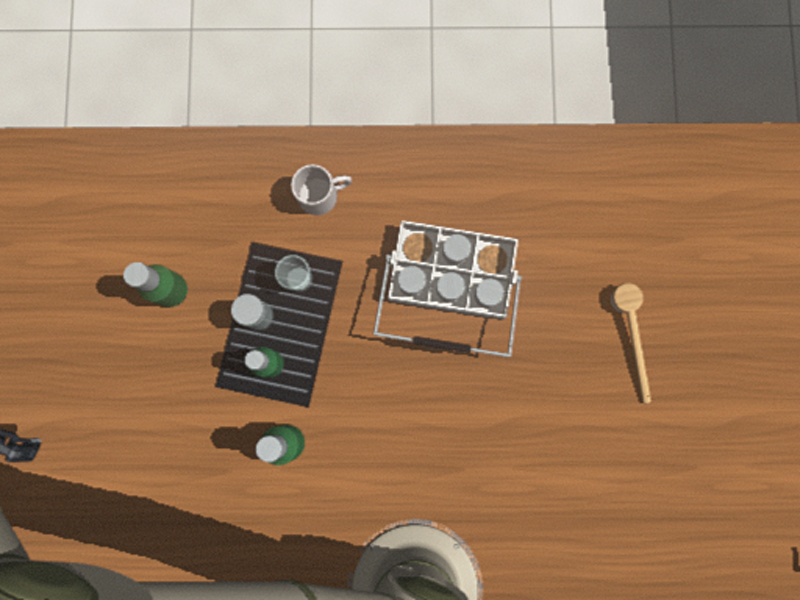

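The top view shows the mat at (280,325 in the 800×600 picture). On it are the bottle at (262,362), the jar at (250,312) and the tumbler at (293,272).

Free cells with pads are in the caddy's far row, at (414,245) and (490,258). The handle lies towards the robot, grip at (442,345).

Could be taken for the bottle: top (156,283) and (280,445), both bigger and off the mat. Could be taken for the jar: the open tumbler (293,272) and the mug. I choose the small bottle and the lidded jar on the mat, then check sizes by silhouette fit.

```bash
cat > h.py <<'E'
from plant import bot
import numpy as np, cv2
from scipy.optimize import minimize
from scipy.spatial.transform import Rotation as R
def proj(c,P):
    q=R.from_quat(c["orientation"]).inv().apply(np.atleast_2d(P)-c["position"]); uv=q@c["camera_matrix"].T
    return uv[:,:2]/uv[:,2:]
def ray(c,uv,z):
    d=R.from_quat(c["orientation"]).apply(np.linalg.inv(c["camera_matrix"])@[uv[0],uv[1],1]); p=np.array(c["position"])
    return (p+d*(z-p[2])/d[2])[:2]
S=4
def draw(c,rings):   # rings: list of point sets; union of hulls of consecutive sets
    m=np.zeros((384*S,512*S),np.uint8)
    for a,b in zip(rings,rings[1:]):
        h=cv2.convexHull(((proj(c,np.vstack([a,b]))+.5)*S-.5).round().astype(np.int32)); cv2.fillConvexPoly(m,h,1)
    return m
t=np.linspace(0,2*np.pi,48)
def cyl(prof): # [(z,r)]
    return lambda p:[np.c_[p[0]+r*np.cos(t),p[1]+r*np.sin(t),0*t+z] for z,r in prof]
def box(lx,ly,z0,z1):
    def f(p):
        k=np.array([[1,1],[1,-1],[-1,-1],[-1,1]])*[lx/2,ly/2]; cs,sn=np.cos(p[2]),np.sin(p[2])
        k=k@np.array([[cs,sn],[-sn,cs]])+p[:2]; return [np.c_[k,np.full(4,z)] for z in (z0,z1)]
    return f
JAR=cyl([(.004,.029),(.109,.029)])
def BOT(s=1,z=.004): return cyl([(z+s*a,s*b) for a,b in((0,.028),(.072,.028),(.094,.017),(.145,.017))])
CAD=box(.156,.232,0,.05)
def fit(views,model,p0,step=.01):
    ms=[(c,cv2.resize(m.astype(np.uint8),None,fx=S,fy=S,interpolation=cv2.INTER_NEAREST)) for c,m in views]
    def cost(p):
        s=0
        for c,m in ms:
            d=draw(c,model(p)); s+=1-(d&m).sum()/(d|m).sum()
        return s/len(ms)
    n=len(p0); sim=np.array([p0]+[np.array(p0)+np.eye(n)[i]*(step if i<2 else .1) for i in range(n)])
    r=minimize(cost,p0,method="Nelder-Mead",options=dict(initial_simplex=sim,xatol=2e-4,fatol=1e-4))
    return np.round(r.x,4),round(1-r.fun,3)
def look(*names): return {n:bot.camera(n) for n in names}
def near(n,q,uv,tol=25):
    L=[r for r in bot.outline_of(n,q) if np.hypot(*(np.array(r["location"])-uv))<tol]
    return L[0]["region"] if L else None
E
python3 - <<'E'
from h import *
C=look("top","scene"); 
def do(nm,q,model,ut,us,z,extra=[]):
    ms={n:near(n,q,u) for n,u in(("top",ut),("scene",us))}
    p0=list(ray(C["top"],ut,z))+extra
    for v in (["top"],["scene"],["top","scene"]):
        if all(ms[n] is not None for n in v): print(nm,v,*fit([(C[n],ms[n]) for n in v],model,p0))
do("jar","jar",JAR,(163,200),(358,174),.06)
for s in(1,1.3): do("bottle%s"%s,"bottle",BOT(s),(168,228),(342,150),.07)
do("bigbottle","bottle",BOT(1.35,0),(178,283),(326,110),.07)
do("caddy","caddy",CAD,(290,172),(242,212),.04,[-.13])
for n,zs in(("top",(.011,.061,.16)),("scene",(.011,.061,.16))):
    for q,z in(("pad_a",.011),("pot0",.065),("tumbler",.05),("mug",.04),("handle_grip",.055)):
        print(n,q,[(round(r["score"],2),np.round(ray(C[n],r["location"],z),3).tolist()) for r in bot.outline_of(n,q)])
im=C["scene"]["image"][95:275,200:430,::-1]
cv2.imwrite("pics/crop1.png",cv2.resize(im,(766,600),interpolation=cv2.INTER_CUBIC))
E
```

```text
jar ['top'] [0.5285 0.3091] 0.936
jar ['scene'] [0.5267 0.3066] 0.958
jar ['top', 'scene'] [0.5274 0.3072] 0.932
bottle1 ['top'] [0.4328 0.2853] 0.921
bottle1 ['scene'] [0.4306 0.2825] 0.949
bottle1 ['top', 'scene'] [0.4317 0.2838] 0.912
bottle1.3 ['top'] [0.4322 0.2726] 0.625
bottle1.3 ['scene'] [0.4234 0.2842] 0.565
bottle1.3 ['top', 'scene'] [0.4351 0.2743] 0.592
bigbottle ['top'] [0.2786 0.2488] 0.867
caddy ['top'] [ 0.6128 -0.0778 -0.1809] 0.519
caddy ['scene'] [ 0.6132 -0.0812 -0.1705] 0.511
caddy ['top', 'scene'] [ 0.6126 -0.079  -0.1778] 0.51
top pad_a [(0.79, [0.642, -0.164]), (0.53, [0.667, -0.013])]
top pot0 [(0.84, [0.641, -0.083]), (0.71, [0.458, -0.075]), (0.64, [0.574, -0.077]), (0.61, [0.585, 0.014]), (0.59, [0.561, -0.146])]
top tumbler [(0.86, [0.612, 0.236])]
top mug [(0.9, [0.782, 0.185])]
top handle_grip [(0.9, [0.481, -0.041])]
scene pad_a [(0.75, [0.639, -0.161]), (0.5, [0.661, -0.014])]
scene pot0 [(0.76, [0.589, -0.069]), (0.67, [0.463, -0.034]), (0.66, [0.569, -0.151]), (0.53, [0.596, -0.015]), (0.53, [0.661, -0.086])]
scene tumbler [(0.71, [0.609, 0.226])]
scene mug [(0.62, [0.775, 0.205])]
scene handle_grip [(0.62, [0.461, -0.06])]
```

View pics/crop1.png

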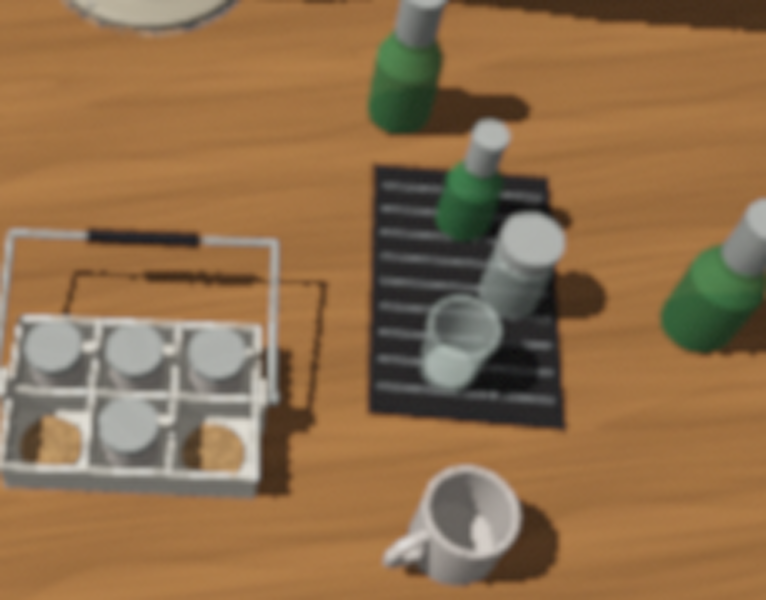

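The crop confirms the choice: the small bottle is at about (470,190) and the lidded jar at (520,265) on the mat, and both pads are free. The mat bottle fits the nominal size (IoU 0.91, against 0.59 at 1.3×). Next I refine the caddy and handle poses and pick the bottle.

```bash
cat >> h.py <<'E'
def down(a):
    y=np.array([np.cos(a),np.sin(a),0]); z=np.array([0,0,-1.]); return R.from_matrix(np.c_[np.cross(y,z),y,z]).as_quat()
def st(): 
    s=bot.state(); print("t %.1f tcp %s f %s gap %.2f"%(s["time"],np.round(s["tcp_pos"],3),np.round(s["ft_force"],1),s["finger_gap"])); return s
def tri(c1,u1,c2,u2):
    P=[c["camera_matrix"]@np.c_[R.from_quat(c["orientation"]).inv().as_matrix(),-R.from_quat(c["orientation"]).inv().apply(c["position"])] for c in(c1,c2)]
    X=cv2.triangulatePoints(P[0],P[1],np.array(u1,float),np.array(u2,float))[:,0]; return X[:3]/X[3]
E
python3 - <<'E'
from h import *
C=look("top","scene"); V=[]
for n in C:
    m=np.zeros((384,512),np.uint8)
    u=(288,173) if n=="top" else (242,212)
    for q in("caddy","pad_a"):
        for r in bot.outline_of(n,q):
            if np.hypot(*(r["location"]-np.array(u)))<45 and r["score"]>.45: m|=r["region"].astype(np.uint8)
    m=cv2.morphologyEx(m,cv2.MORPH_CLOSE,np.ones((5,5)))
    k,_=cv2.findContours(m,cv2.RETR_EXTERNAL,cv2.CHAIN_APPROX_NONE); k=max(k,key=cv2.contourArea)
    m[:]=0; cv2.drawContours(m,[k],-1,1,-1); V.append((C[n],m)); print(n,m.sum())
for v in(V[:1],V[1:],V): print(*fit(v,CAD,[.613,-.08,-.16]))
g=[max(bot.outline_of(n,"handle_grip"),key=lambda r:r["score"]) for n in C]
# dark grip centroid within handle region
us=[]
for n,r in zip(C,g):
    reg=cv2.dilate(r["region"].astype(np.uint8),np.ones((3,3)))>0; gray=C[n]["image"].max(2); d=np.argwhere(reg&(gray<70)); us.append(d.mean(0)[::-1]); print(n,len(d),us[-1])
print("grip",tri(C["top"],us[0],C["scene"],us[1]))
for p,a in(((.4317,.2838,.105),95),((.641,-.162,.112),80),((.5274,.3072,.076),78),((.664,-.0135,.083),80),((.46,-.055,.06),-10),((.46,-.055,.06),170)):
    for aa in(a,a+180):
        q=bot.inverse_kinematics(p,down(np.radians(aa))); print(p,aa,None if q is None else np.round(q,2))
st()
E
```

```text
top 4197
scene 3246
[ 0.6132 -0.0778 -0.1687] 0.919
[ 0.6129 -0.0813 -0.1651] 0.58
[ 0.6134 -0.0776 -0.176 ] 0.749
top 163 [281.90184049 220.41104294]
scene 92 [242.55434783 166.06521739]
grip [ 0.46091624 -0.05284911  0.07657607]
(0.4317, 0.2838, 0.105) 95 [-0.6   0.55 -0.13  2.18  0.16  0.43  0.8 ]
(0.4317, 0.2838, 0.105) 275 [-1.03  0.6   0.49  2.2  -0.62  0.48 -1.53]
(0.641, -0.162, 0.112) 80 [ 0.22  0.66 -0.09  1.84  0.09  0.64  1.47]
(0.641, -0.162, 0.112) 260 [-0.25  0.76  0.67  1.87 -0.69  0.75 -0.93]
(0.5274, 0.3072, 0.076) 78 [-0.57  0.67 -0.07  1.98  0.09  0.5   0.65]
(0.5274, 0.3072, 0.076) 258 [-0.99  0.75  0.58  2.01 -0.72  0.6  -1.69]
(0.664, -0.0135, 0.083) 80 [-0.01  0.7  -0.08  1.85  0.09  0.59  1.24]
(0.664, -0.0135, 0.083) 260 [-0.46  0.8   0.65  1.88 -0.73  0.71 -1.12]
(0.46, -0.055, 0.06) -10 [-0.07  0.6   0.1   2.33 -0.27  0.22  0.09]
(0.46, -0.055, 0.06) 170 [ 0.25  0.62 -0.37  2.31  0.71  0.32  2.23]
(0.46, -0.055, 0.06) 170 [ 0.25  0.62 -0.37  2.31  0.71  0.32  2.23]
(0.46, -0.055, 0.06) 350 [-0.07  0.6   0.1   2.33 -0.27  0.22  0.09]
t 2.5 tcp [0.311 0.655 0.231] f [ 1.  -0.1 -0. ] gap 1.00
```

```bash
cat >> h.py <<'E'
def pick(x,y,off,a,force,z0=.004,up=.16):
    q=down(np.radians(a)); z=z0+off
    bot.move_pose([x,y,z+.15],q); bot.move_straight([x,y,z],v=.2); bot.set_gripper(0.0,force); s=st()
    bot.move_straight([x,y,z+up],v=.2); return st()
def place(x,y,off,a,zf=.011,carry=.16):
    q=down(np.radians(a)); bot.move_pose([x,y,zf+off+carry],q); bot.hold(.2)
    bot.move_straight([x,y,zf+off+.012],v=.2); bot.hold(.2)
    f0=bot.state()["ft_force"][2]; z=zf+off+.012
    while z>zf+off-.004:
        z-=.0015; bot.move_straight([x,y,z],v=.03)
        df=bot.state()["ft_force"][2]-f0
        if df>2.5: break
    print("contact z-rel %.4f df %.1f"%(z-zf-off,df)); st()
E
python3 - <<'E'
from h import *
s=pick(.4317,.2838,.101,95,40)
C=look("top","scene")
im=np.hstack([cv2.resize(C["top"]["image"][120:280,100:340],(400,267)),cv2.resize(C["scene"]["image"][60:220,200:440],(400,267))])
cv2.imwrite("pics/b1.png",im[:,:,::-1])
E
```

```text
t 5.4 tcp [0.432 0.284 0.106] f [-0.3 -0.9  6.4] gap 0.38
t 6.3 tcp [0.431 0.283 0.264] f [-0.3  0.2 -1.7] gap 0.37
```

View pics/b1.png

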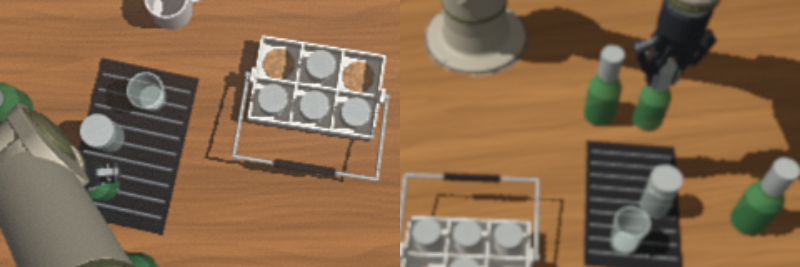

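The bottle is held upright (right half, around (652,100)) and the mat neighbours are undisturbed. Now I place it in the -y cell.

```bash
python3 - <<'E'
from h import *
place(.639,-.161,.101,80)
E
```

```text
contact z-rel -0.0000 df 7.1
t 11.5 tcp [ 0.639 -0.161  0.113] f [-1.  -0.3  4.5] gap 0.38
```

```bash
python3 - <<'E'
from h import *
bot.set_gripper(1.0); bot.move_straight([.639,-.161,.28],v=.2); st()
pick(.5274,.3072,.072,78,40)
C=look("top","scene")
im=np.hstack([cv2.resize(C["top"]["image"][120:280,100:340],(400,267)),cv2.resize(C["scene"]["image"][90:250,200:440],(400,267))])
cv2.imwrite("pics/b2.png",im[:,:,::-1])
E
```

```text
t 13.1 tcp [ 0.638 -0.161  0.279] f [-0.2 -0.1  0.2] gap 1.00
t 16.1 tcp [0.528 0.308 0.077] f [-0.7 -0.8  6.3] gap 0.65
t 17.1 tcp [0.527 0.307 0.235] f [ 0.4 -0.3 -2.4] gap 0.65
```

View pics/b2.png

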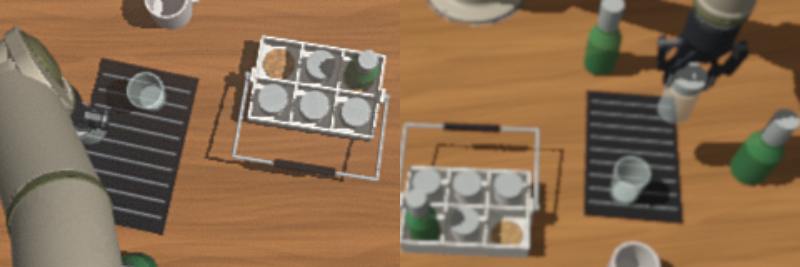

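The bottle stands in its cell (right half, (420,215)), the jar is held upright at (682,95), and the tumbler is unmoved. Next: place the jar, release and back off.

```bash
python3 - <<'E'
from h import *
place(.664,-.012,.072,80)
E
```

```text
contact z-rel -0.0000 df 14.0
t 21.8 tcp [ 0.664 -0.012  0.084] f [-3.7  0.2 11.2] gap 0.66
```

```bash
python3 - <<'E'
from h import *
bot.set_gripper(1.0); bot.move_straight([.664,-.012,.26],v=.2); st()
q=down(-.168); g=np.array([.461,-.053,.0766-.0187])
bot.move_pose(g+[0,0,.15],q)
C=look("scene"); cv2.imwrite("pics/b3.png",cv2.resize(C["scene"]["image"][90:270,170:410],(800,600))[:,:,::-1])
bot.move_straight(g,v=.2); bot.hold(.2); st(); bot.set_gripper(0.0,25); st()
C=look("scene"); cv2.imwrite("pics/b4.png",cv2.resize(C["scene"]["image"][90:270,170:410],(800,600))[:,:,::-1])
E
```

```text
t 23.2 tcp [ 0.663 -0.012  0.259] f [-0.1 -0.1 -0. ] gap 1.00
t 25.5 tcp [ 0.462 -0.053  0.059] f [ 0.2 -0.5 -0.1] gap 1.00
t 26.1 tcp [ 0.461 -0.053  0.058] f [-0.9  0.8  0.8] gap 0.18
```

View pics/b4.png

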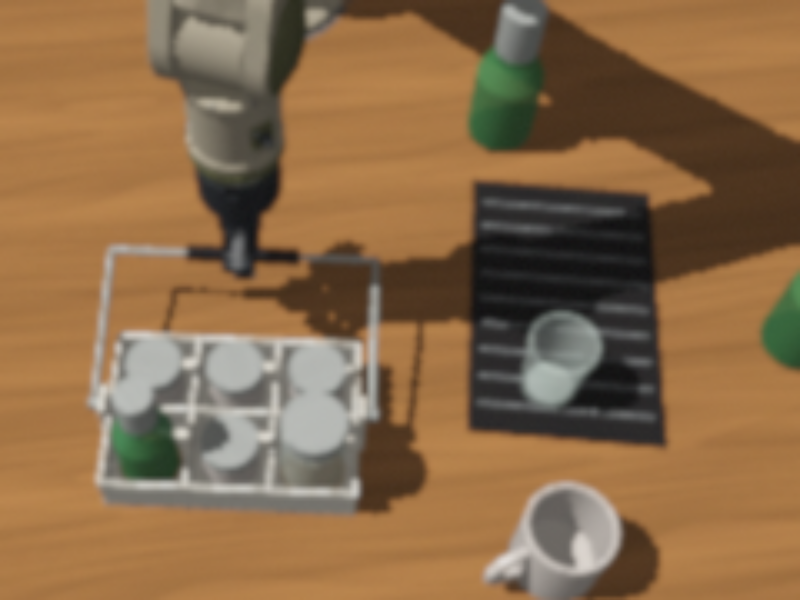

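Both are standing in their cells (bottle (145,430), jar (315,440)), and the fingers hold the grip tube at (240,255), gap 0.18 ≈ 16 mm. Now I swing the handle up along its arc.

```bash
python3 - <<'E'
from h import *
p=np.array([.613,-.0793]); d=np.array([np.cos(-.168),np.sin(-.168)])
r=.155; th0=.14
off=np.array([.461,-.053])-(p-r*np.cos(th0)*d); print("offset at start",off)
for th in np.linspace(th0,np.pi/2,12)[1:]:
    xy=p-r*np.cos(th)*d+off*max(0,np.cos(th)); bot.move_straight([*xy,.055+r*np.sin(th)-.0187],v=.08)
    s=bot.state(); f=s["ft_force"]; print(round(th,2),np.round(f,1),round(s["finger_gap"],2))
    if np.linalg.norm(f)>30: break
st()
E
```

```text
offset at start [-0.00067739  0.0006359 ]
0.27 [-1.2 -0.   2.2] 0.18
0.4 [-2.5  0.4  1.1] 0.17
0.53 [-5.1  0.9  2.8] 0.18
0.66 [-7.7  2.8  6.4] 0.18
0.79 [-12.6   3.5  12.7] 0.18
0.92 [-18.4   4.6  22.3] 0.17
1.05 [-17.2   4.5  28.7] 0.18
t 29.0 tcp [ 0.534 -0.066  0.172] f [-17.2   4.5  28.7] gap 0.18
```

The force is radial compression, so the tube probably sits a few mm lower in the jaws than I assumed. I'll raise the path until the force fades, then continue with correction.

```bash
python3 - <<'E'
from h import *
p=np.array([.613,-.0793]); d=np.array([np.cos(-.168),np.sin(-.168)]); r=.155; dr=0.
def go(th,dr,v):
    n=(r*np.cos(th)+dr*np.cos(th)); bot.move_straight([*(p-n*d),.055+(r+dr)*np.sin(th)-.0187],v=v)
    f=bot.state()["ft_force"]; fr=-np.cos(th)*(f[:2]@d)+np.sin(th)*f[2]; return f,fr
for th in [1.05]+list(np.linspace(1.05,np.pi/2,6)[1:]):
    f,fr=go(th,dr,.08)
    for k in range(8):
        if abs(fr)<6: break
        dr+=.001*np.sign(fr); f,fr=go(th,dr,.02)
    s=bot.state(); print(round(th,2),"dr",round(dr,4),np.round(f,1),"fr %.1f"%fr,round(s["finger_gap"],2))
    if abs(fr)>35: break
st()
C=look("scene"); cv2.imwrite("pics/b5.png",cv2.resize(C["scene"]["image"][90:270,170:410],(800,600))[:,:,::-1])
E
```

```text
1.05 dr 0.003 [-1.8  2.6 -0.4] fr 0.8 0.18
1.15 dr 0.004 [ 1.2  2.1 -5.4] fr -5.3 0.17
1.26 dr 0.004 [-0.6  3.4  3. ] fr 3.3 0.18
1.36 dr 0.004 [0.3 2.2 5.1] fr 5.0 0.18
1.47 dr 0.004 [0.3 2.3 5. ] fr 4.9 0.17
1.57 dr 0.004 [1.  1.8 2. ] fr 2.0 0.17
t 32.0 tcp [ 0.614 -0.08   0.195] f [1.  1.8 2. ] gap 0.17
```

View pics/b5.png

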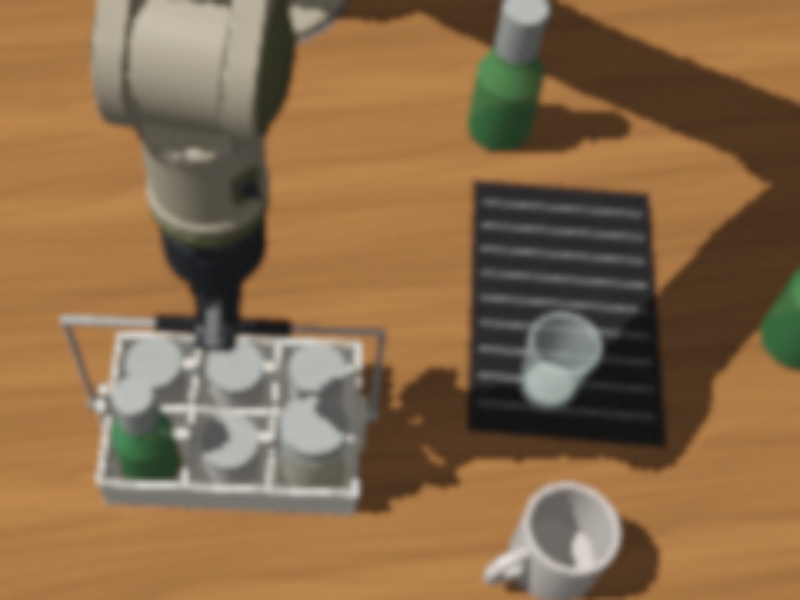

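The handle is up with both items still in place. Now I release, retreat and measure the angle.

```bash
python3 - <<'E'
from h import *
bot.set_gripper(1.0); s=st(); t=s["tcp_pos"]; bot.move_straight([t[0],t[1],.33],v=.2)
bot.movej([-1.205,0.599,-0.003,1.599,0.002,0.943,-0.08]); st()
C=look("top","scene"); us=[]; cad=np.array([.613,-.0793]); d=np.array([np.cos(-.168),np.sin(-.168)])
for n in C:
    r=bot.outline_of(n,"handle_grip")
    # dark pixels near the projected expected grip
    u0=proj(C[n],[.613,-.0793,.21])[0]; m=np.zeros((384,512),np.uint8); cv2.circle(m,tuple(int(v) for v in u0),26,1,-1)
    reg=(C[n]["image"].max(2)<60)&(m>0); k,l,sta,cen=cv2.connectedComponentsWithStats(reg.astype(np.uint8))
    i=1+np.argmax(sta[1:,4]); us.append(cen[i]); print(n,"expected",np.round(u0,1),"dark",np.round(cen[i],1),sta[i],[(round(x["score"],2),np.round(x["location"]).tolist()) for x in r])
X=tri(C["top"],us[0],C["scene"],us[1]); dx=(X[:2]-cad)@d; print("grip",X,"dx",dx,"angle",np.pi/2+np.arctan2(dx,X[2]-.055))
im=np.hstack([cv2.resize(C["top"]["image"][100:280,130:370],(400,300)),cv2.resize(C["scene"]["image"][90:270,170:410],(400,300))])
cv2.imwrite("pics/b6.png",im[:,:,::-1])
E
```

```text
t 32.8 tcp [ 0.613 -0.079  0.195] f [-0.8 -0.2 -0. ] gap 1.00
t 36.4 tcp [0.312 0.655 0.232] f [ 1.4  0.3 -1.5] gap 1.00
top expected [293.3 160.7] dark [291.5 161.3] [289 161   6   2   6] [(0.66, [294.0, 157.0])]
scene expected [237.1 186.9] dark [236.5 187.2] [218 185  39   5 119] [(0.7, [237.0, 187.0])]
grip [ 0.61191118 -0.07698751  0.20566869] dx -0.001460159409234071 angle 1.5611054366407386
```

View pics/b6.png

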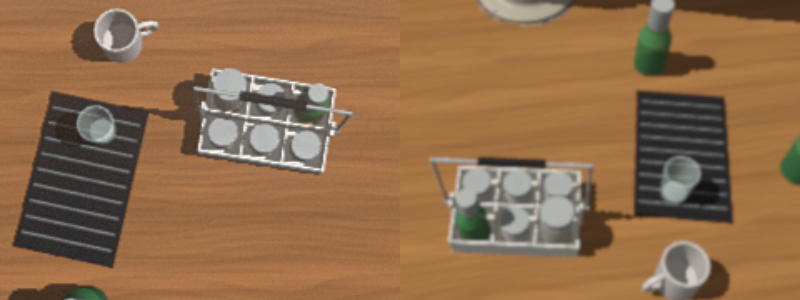

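The picture shows the handle upright, with its grip at top ≈(295,160) against (293,161) expected. The scene view agrees to under 1 px. Bottle, jar and all four pots stand in their cells, and the tumbler and mug are unmoved.

```bash
python3 - <<'E'
from h import *
print(bot.hand_in()); st()
E
```

```text
the job is handed in; nothing more can be done
None
the job is handed in; nothing more can be done
```

The job is done and handed in at about 36.5 s. The bottle and the jar stand upright in the two free cells, and the handle is straight up with the arm well clear.

**Placing:** I took the small bottle on the mat, which matched the given size (0.91 overlap, against 0.59 for a 1.3× version). I set it and the jar down slowly until contact. Both touched at the expected pad height, with contact forces of about 7 N (bottle) and 14 N (jar).

**Handle:** I swung it up by its grip tube. Partway, my path radius proved about 4 mm short and the wrist force rose to about 34 N. I paused, corrected the path, and finished with only a few newtons.

**Last checks:**
- **Handle angle:** it measured about 1.56 rad. The scene camera agreed to under 1 pixel. The automatic top-camera spot used only 6 pixels, so I also judged the top picture by eye, and it agreed.
- **Everything else:** in the last picture the four pots are still in their cells, and the tumbler and mug have not visibly moved. The brush was outside that picture, and I never worked near it.
- **Caddy position:** the scene-camera fit was weak (0.58 overlap), but it matched the top view and the pad positions to about 4 mm.

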